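# Push the well plate home on the shaker and slide its latch past the half detent to locked

### The job

Get the plate shaker ready to run, touching it only with the fingers: push the white well plate along its rails until it is fully home against the back stop, leaving it flat on the deck and not lifting it. Then push the red latch lever along its slot, past the first detent (yellow mark), all the way to its second stop (green mark) so that the retaining bar is fully across in front of the plate. Leave the bottles, dishes, tip box, vial and cap around it undisturbed.

Things in the scene. Friction and masses are not known exactly. Their poses are not given: they have to be found in the camera images.
- shaker: Fixed plate shaker, white with grey deck 70 mm above its origin; x -95 to 95, y -165 to 85 mm about it. The plate goes home along its +x. Turned up to 20 degrees. Steel rails along x, 12 mm high, inner faces y = -66 and 66 (gap x -35 to -10 in the -y one for the bar); back stop 16 high, face x = 73. Deck marks at x = -48 beside the lever's slot: white open, yellow first detent, green second stop.
- nest_home (a point): Where the plate's centre must be when it is home: shaker frame (30, 0, 80) mm, axes as the shaker's.
- plate_center (a point): Centre (half-way up, 10 mm over the deck) of the loose white 24-well plate, 85.5 (x) by 127.5 (y) by 20 (z) mm, about 0.12 kg, axes nearly the shaker's. It starts flat on the deck between the rails (2 mm play each side), 18 to 45 mm short of home, and slides with less than 3 N. Its near (-x) edge is free to be pushed at its middle.
- latch (a joint): Travel of the red lever, m, along the shaker's +y: 0 open (white mark), 0.027 first detent (yellow), 0.055 second stop (green, end of travel). Sprung detents hold it at all three; each hump between them takes 6 to 8 N to pass, then it snaps to the next rest (within 3 mm) and stays there when let go. Starts at or near 0.
- latch_knob (a point): Centre of the top of the red lever, an upright paddle 22 (shaker x) by 14 (y) mm, 8 to 50 mm above the deck; moves with it. At travel 0 it is at shaker (-24, -135, 120) mm. An aluminium retaining bar 14 mm wide, 3 to 13 mm over the deck, reaches 63 mm from it to +y; at the second stop it lies 4 mm in front of a plate that is home. It strikes a plate that is not.
- amber_bottle: Brown bottle with red cap, 54 mm across, 115 mm high, loose on the bench; origin at its foot. Bystander.
- white_bottle: White bottle, 48 mm across, 110 mm high, loose on the bench; origin at its foot. Bystander.
- square_bottle: Violet square bottle with white cap, 42 by 42 mm, 97 mm high; origin at its foot. Bystander.
- petri_stack: Stack of three dishes, 90 mm across, 51 mm high; origin at its foot. Bystander.
- tip_box: Green box with clear lid, 85 by 120 mm, 78 mm high; origin at its foot. Bystander.
- vial: Small brown vial with black cap, 22 mm across, 45 mm high, loose on the shaker's deck at its rear right (about x 68, y -105 mm in its frame); origin at its foot. Bystander.
- cap: Blue screw cap, 28 mm across, 12 mm high, loose on the shaker's deck at its right (about x 40, y -142 mm in its frame); origin at its foot. Bystander.
- plate: The same white well plate; origin at the centre of its underside.
Things that resemble listed ones, but are neither listed nor needed, are in the scene too. Of the things that look like the plate, the middle-sized one is meant.

How it is judged:
By the outcome, as a careful person would: the job done as asked, in the order asked, and still so for the second after the job is handed in, with the robot touching nothing.
It also fails if it takes over 48 s, if anything falls off the work surface, if the arm or the gripper's body presses on something with over 40 N, if the wrist force passes 120 N, or if a joint passes its speed limit or range.

### The arm

A 7-joint arm with a two-finger parallel gripper is mounted at the origin on the work surface. World frame = base frame: x ahead of the robot, y to its left, z up, the work surface at z = 0. Lengths are in m, angles in degrees, forces in N, time in s.
With the tool pointing down it reaches from about 0.425 to 0.875 m from the base axis. Payload 4.7 kg.
Tool frame: the origin (TCP) lies midway between the tips of the shut fingers; the grasp point (between the pads) lies env.grip_point_offset behind it (env.grip_point_offset is the distance from the TCP to the grasp point, in m); z points along the fingers, y is the line along which they close (so a half turn about z gives the same grasp; the last joint's range is limited). The gripper opens to 87 mm and grips with 3 to 60 N. Pads are 19 mm wide; open, the fingers measure 117 mm over their backs; the gripper's body (75 mm by 190 mm) begins 51 mm behind the grasp point.
Start: joints at [68.646, 18.392, -4.016, 83.108, 1.295, 78.541, -3.26], TCP at [0.245, -0.602, 0.199] pointing down, gripper open.
Joint ranges: [-163.93, 163.93], [-17.29, 119.83], [-79.2, 71.16], [3.27, 140.29], [-89.18, 269.18], [5.43, 117.66], [-154.24, 154.24]. Speed limits (degrees/s): [147.25, 147.25, 180, 180, 180, 180, 180].

### API

Orientations are given as [roll, pitch, yaw] about the fixed x, y, z axes, in that order (R = Rz(yaw) Ry(pitch) Rx(roll)).
In Python, from cell import env gives the robot as it stands.
- The arm moves only by the shell command python3 -m creep 'ROWS' [FORCE]. ROWS is a JSON object of lists of equal length, an entry for each row: "translation": the shift along the tool's x, y, z in units of 0.08 m (1.0 is 0.08 m), a list of three; "turn": the turn, a rotation vector about the tool's x, y, z in units of 180 degrees (1.0 is 180 degrees), a list of three; "grip": the opening, from 0 (shut) to 1 (fully open). In form: {"translation": [[x, y, z], ...], "turn": [[ax, ay, az], ...], "grip": [grip, ...]}. A call has 1 to 5 rows; each row shifts and turns the commanded pose from where the row before left it, along the tool's axes as they then stand; what a row does not reach is not made up. A row lasts 1/8 s, in which the tool goes at most 62.5 mm and 10.7 degrees, less where a joint would pass 70% of its speed; a pose out of reach is approached as far as the arm can. A call with a number of a shift or a turn outside -1 to 1 is refused whole. A call with a gripper value outside its range is refused whole. The fingers move at their own pace and stop on an object; FORCE is the grip in N (left out, the last holds). Time passes only in rows, so rows that do not move let the fingers close. It gives the time, the measured TCP pose, the force, the opening and the grip force at its end, in the units of the state.
- env.get_obs(): the state, without advancing time (a new reading comes with each control period).
- env.read_camera(name): name is "scene" or "top"; returns a dict with "frame" (420x560x3 uint8, red, green, blue), "z_map" (420x560 float32, m along the optical axis (not along the pixel's ray), 0 where there is no reading), "K" (3x3 intrinsics, pixels), "D" ([k1, k2, p1, p2, k3] as OpenCV has them; the pictures are not rectified), "rvec" (rotation vector, rad) and "tvec" (3), from world to camera coordinates, as OpenCV has them. Camera axes: x right, y down, z forward; pixel columns grow to the right and rows downward; lengths in m; the calibration is good to about 2 mm. A picture is of the moment at which its call begins.
- env.sign_off(): hands the job in; it is judged then, once.
The state is a dict: "time_s": time; "qpos": joint angles; "joint_velocities": joint speeds; "effort": joint torques, N m; "tool_pos": TCP position; "tool_rot": TCP orientation; "force": force on the tool from outside, world axes, zero at the start; "wrist_torque": the same for the moment, N m; "grip_width": finger opening in m; "grasp_force": force on a finger pad.
Only numpy, scipy, OpenCV 4.12 (cv2) and the standard library are available. Lean on these libraries where they do the work, as an engineer would, in place of code of your own. Each camera call takes 0.05 s, during which the arm holds its last target. There are 200 camera calls.

## Working session

There is one attempt and no reset: what is moved stays moved. The work goes in short steps, Python scripts to look and compute and a shell command to move; the robot and the scene stay as the last step left them, time stands still between calls to the robot, and variables do not carry over. Pictures are saved under pics/ and viewed, at most 10 in all, crops included, and the job is handed in when it is done.

```bash
ls; mkdir -p pics; cat > h.py <<'E'
from cell import env
import numpy as np, cv2, pickle
def snap(n):
    c=env.read_camera(n); return c
def cloud(c):
    h,w=c["z_map"].shape
    u,v=np.meshgrid(np.arange(w),np.arange(h))
    p=cv2.undistortPoints(np.stack([u,v],-1).reshape(-1,1,2).astype(np.float32),c["K"],c["D"]).reshape(h,w,2)
    z=c["z_map"]; P=np.dstack([p*z[...,None],z])
    R=cv2.Rodrigues(c["rvec"])[0]
    return (P-np.ravel(c["tvec"]))@R
E
python3 - <<'E'
from h import *
ims=[]
for n in("top","scene"):
    c=snap(n); pickle.dump(c,open(n+".pkl","wb"))
    cv2.imwrite(f"pics/{n}0.png",c["frame"][...,::-1])
o=env.get_obs(); print(o["tool_pos"],o["tool_rot"],o["force"],o["time_s"],env.grip_point_offset)
E
```

```text
pics
[ 0.2449579  -0.60149583  0.19787993] [-1.79901696e+02  4.02728429e-03  2.21640799e+01] [ 0.122149   -0.16469169 -0.99564494] 0.1 0.0187
```

View pics/top0.png

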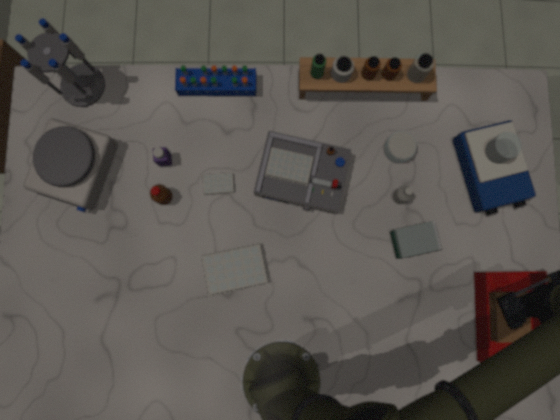

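View pics/scene0.png

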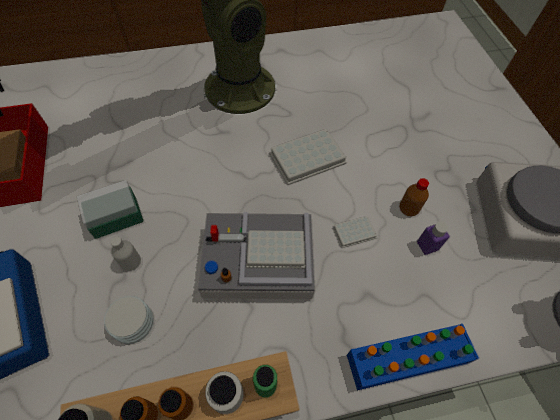

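Plate candidates in the top view are (218,182) small, (235,268) large and (289,165) middle-sized between the shaker's rails. The last one fits. The red lever is at (335,184), and the shaker's +x points up in the image. I'll confirm with an enlarged crop and measure the pose.

```bash
python3 - <<'E'
from h import *
T=pickle.load(open("top.pkl","rb"));S=pickle.load(open("scene.pkl","rb"))
a=cv2.resize(T["frame"][120:225,245:365],None,fx=3.3,fy=3.3,interpolation=2)
b=cv2.resize(S["frame"][205:310,190:325],None,fx=2.9,fy=2.9,interpolation=2)
h=max(a.shape[0],b.shape[0]);a=cv2.copyMakeBorder(a,0,h-a.shape[0],0,0,0);b=cv2.copyMakeBorder(b,0,h-b.shape[0],0,0,0)
cv2.imwrite("pics/crop1.png",np.clip(np.hstack([a,b])[...,::-1]*1.6,0,255).astype(np.uint8))
for n,c,roi in(("top",T,(120,225,245,365)),("scene",S,(205,310,190,325))):
    P=cloud(c);m=np.zeros(P.shape[:2],bool);m[roi[0]:roi[1],roi[2]:roi[3]]=1
    m&=c["z_map"]>0
    hsv=cv2.cvtColor(c["frame"],cv2.COLOR_RGB2HSV).astype(int);f=c["frame"].astype(int)
    red=m&((hsv[...,0]<6)|(hsv[...,0]>174))&(hsv[...,1]>150)&(hsv[...,2]>60)
    print(n,"red",red.sum(),P[red].mean(0).round(4),P[red].max(0).round(4),P[red].min(0).round(4))
    blue=m&(abs(hsv[...,0]-110)<10)&(hsv[...,1]>130);print("blue cap",blue.sum(),P[blue].mean(0).round(4))
    z=P[...,2]
    body=m&(z>0.06)&(z<0.1)
    r=cv2.minAreaRect(P[body][:,:2].astype(np.float32));print("body",r)
    pl=m&(z>0.087)&(z<0.096)
    print("zhist",np.histogram(z[body],bins=20,range=(0.06,0.1))[0])
    k=cv2.connectedComponentsWithStats(pl.astype(np.uint8),connectivity=4)
    for i in range(1,k[0]):
        if k[2][i,4]>200:
            q=P[k[1]==i];print("plate?",len(q),q.mean(0).round(4),cv2.minAreaRect(q[:,:2].astype(np.float32)))
E
```

```text
top red 30 [ 0.5514 -0.1461  0.1189] [ 0.5602 -0.1407  0.1251] [ 0.5435 -0.1523  0.1102]
blue cap 57 [ 0.6203 -0.1652  0.0809]
body ((0.5982252359390259, -0.060076892375946045), (0.24811553955078125, 0.1902451515197754), 76.71577453613281)
zhist [ 48 146 386 666 871 640 354 177 131 140 197 226 268 335 344 272 147  40
  12   9]
plate? 888 [ 0.6094 -0.0202  0.0901] ((0.6088725924491882, -0.020808115601539612), (0.12238922715187073, 0.08190731704235077), 77.2934799194336)
scene red 98 [ 0.5593 -0.1464  0.1094] [ 0.5666 -0.1393  0.1224] [ 0.5464 -0.1546  0.0838]
blue cap 139 [ 0.6251 -0.1653  0.0811]
body ((0.599000871181488, -0.06069767475128174), (0.24588553607463837, 0.18972696363925934), 77.29487609863281)
zhist [  50   40   61  417 2060 1778  366  109   92  139  394  454  283  343
  869  759  126   23   26   16]
plate? 1847 [ 0.6119 -0.0226  0.0899] ((0.6103731393814087, -0.022059470415115356), (0.1233634501695633, 0.08194485306739807), 77.40950775146484)
```

View pics/crop1.png

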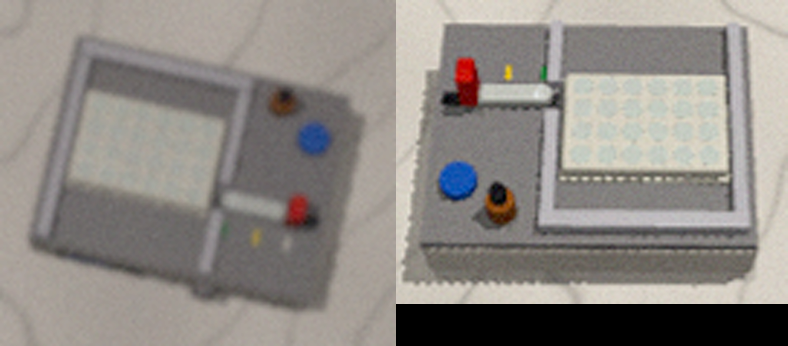

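The crop confirms it: the middle-sized plate sits between the rails and short of the back stop, with the lever at the white mark. The measured shaker yaw is about -12.8° and its origin is (0.6076, -0.0214). The lever top comes out within 3 mm of where the description puts it. I'll turn the tool to match the shaker and shut the fingers.

```bash
cat > to.py <<'E'
import sys; from h import *
Y=np.radians(-12.8);O=np.array([.6076,-.0214,0]);R=np.array([[np.cos(Y),-np.sin(Y),0],[np.sin(Y),np.cos(Y),0],[0,0,1]])
from scipy.spatial.transform import Rotation as Ro
o=env.get_obs();s=R.T@(o["tool_pos"]-O);print("t",round(o["time_s"],2),"shaker-frame mm",(s*1e3).round(1),"rot",np.round(o["tool_rot"],2),"F shaker",(R.T@o["force"]).round(2),"w",round(o["grip_width"],3))
if len(sys.argv)>3:
    d=R@np.array([float(a) for a in sys.argv[1:4]])/1e3+O-o["tool_pos"]
    T=Ro.from_euler("xyz",o["tool_rot"],degrees=True)
    print("units",(T.inv().apply(d)/.08).round(3))
E
python3 -m creep '{"translation":[[0,0,0],[0,0,0],[0,0,0],[0,0,0],[0,0,0]],"turn":[[0,0,0.0486],[0,0,0.0486],[0,0,0.0486],[0,0,0.0486],[0,0,0]],"grip":[0,0,0,0,0]}' 10; python3 to.py -85 0 160
```

```text
time_s: 0.72
tool_pos: [0.245, -0.6017, 0.1983]
tool_rot: [-180.0, 0.0, -12.7]
force: [0.0, 0.3, 0.1]
grip_width: 0.0451
grasp_force: 0.0
t 0.72 shaker-frame mm [-225.  -646.2  198.3] rot [-1.7996e+02  4.0000e-02 -1.2740e+01] F shaker [-0.03  0.33  0.09] w 0.045
units [ 1.759 -8.075  0.483]
```

```bash
python3 -m creep '{"translation":[[0.15,-0.67,0],[0.15,-0.67,0],[0.15,-0.67,0],[0.15,-0.67,0],[0.15,-0.67,0]],"turn":[[0,0,0],[0,0,0],[0,0,0],[0,0,0],[0,0,0]],"grip":[0,0,0,0,0]}' && python3 -m creep '{"translation":[[0.15,-0.67,0],[0.15,-0.67,0],[0.15,-0.67,0],[0.15,-0.67,0],[0.15,-0.67,0]],"turn":[[0,0,0],[0,0,0],[0,0,0],[0,0,0],[0,0,0]],"grip":[0,0,0,0,0]}' && python3 to.py -85 0 160
```

```text
time_s: 1.35
tool_pos: [0.3637, -0.3522, 0.1988]
tool_rot: [180.0, -0.0, -12.6]
force: [0.8, 0.3, 0.1]
grip_width: 0.0021
grasp_force: 0.0
time_s: 1.98
tool_pos: [0.4816, -0.1044, 0.1989]
tool_rot: [180.0, -0.0, -12.6]
force: [0.7, -0.0, 0.3]
grip_width: 0.0004
grasp_force: 0.0
t 1.98 shaker-frame mm [-104.4 -108.9  198.9] rot [ 1.7997e+02 -3.0000e-02 -1.2650e+01] F shaker [0.64 0.13 0.33] w 0.0
units [ 0.246 -1.361  0.486]
```

```bash
python3 -m creep '{"translation":[[0.15,-0.68,0],[0.15,-0.68,0],[0,0,0.6],[0,0,0.6],[0,0,0]],"turn":[[0,0,0],[0,0,0],[0,0,0],[0,0,0],[0,0,0]],"grip":[0,0,0,0,0]}' && python3 to.py -80 0 77
```

```text
time_s: 2.6
tool_pos: [0.5252, -0.0052, 0.0994]
tool_rot: [179.9, 0.5, -12.7]
force: [0.6, 0.7, -0.1]
grip_width: 0.0005
grasp_force: 0.0
t 2.6 shaker-frame mm [-83.9  -2.4  99.4] rot [179.94   0.47 -12.67] F shaker [ 0.48  0.78 -0.11] w 0.0
units [ 0.051 -0.031  0.279]
```

Next I lower the fingers and creep forward, watching force.

```bash
python3 -m creep '{"translation":[[0,-0.03,0.14],[0,0,0.14],[0,0,0],[0.1,0,0],[0,0,0]],"turn":[[0,0,0],[0,0,0],[0,0,0],[0,0,0],[0,0,0]],"grip":[0,0,0,0,0]}' && python3 to.py -55 0 77; python3 - <<'E'
from h import *
c=snap("scene");cv2.imwrite("pics/s2.png",np.clip(cv2.resize(c["frame"][190:320,180:335],None,fx=4,fy=4)[...,::-1]*1.6,0,255).astype(np.uint8))
E
```

```text
time_s: 3.22
tool_pos: [0.5383, -0.005, 0.0811]
tool_rot: [-180.0, -0.1, -12.9]
force: [-0.9, -0.4, 0.3]
grip_width: 0.0007
grasp_force: 0.0
t 3.23 shaker-frame mm [-71.2   0.6  81.1] rot [-1.7998e+02 -9.0000e-02 -1.2850e+01] F shaker [-0.79 -0.54  0.31] w 0.001
units [0.202 0.008 0.052]
```

View pics/s2.png

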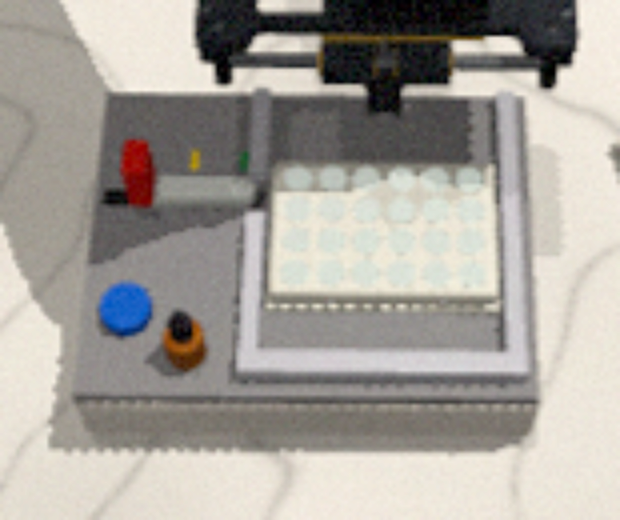

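The fingertip, at about (385,105), is centred behind the plate and just short of its near edge. Nothing has been disturbed. Pushing now.

```bash
python3 -m creep '{"translation":[[0.06,0,0.02],[0.06,0,0],[0.06,0,0],[0.06,0,0],[0.06,0,0]],"turn":[[0,0,0],[0,0,0],[0,0,0],[0,0,0],[0,0,0]],"grip":[0,0,0,0,0]}' && python3 to.py&& python3 -m creep '{"translation":[[0.05,0,0],[0.05,0,0],[0.05,0,0],[0.05,0,0],[0,0,0]],"turn":[[0,0,0],[0,0,0],[0,0,0],[0,0,0],[0,0,0]],"grip":[0,0,0,0,0]}' && python3 to.py -22 0 79
```

```text
time_s: 3.9
tool_pos: [0.5608, -0.0101, 0.0788]
tool_rot: [180.0, 0.0, -12.8]
force: [0.7, 0.4, -0.3]
grip_width: 0.0007
grasp_force: 0.0
t 3.9 shaker-frame mm [-48.1   0.6  78.8] rot [180.     0.   -12.83] F shaker [ 0.57  0.53 -0.34] w 0.001
time_s: 4.53
tool_pos: [0.5764, -0.0137, 0.0788]
tool_rot: [-180.0, -0.0, -12.8]
force: [-1.1, -0.5, -0.0]
grip_width: 0.0006
grasp_force: 0.0
t 4.53 shaker-frame mm [-32.2   0.6  78.8] rot [-1.800e+02 -1.000e-02 -1.284e+01] F shaker [-0.95 -0.72 -0.02] w 0.001
units [ 0.127  0.008 -0.002]
```

```bash
python3 -m creep '{"translation":[[0.04,0,0],[0.04,0,0],[0.02,0,0],[0.02,0,0],[0,0,0]],"turn":[[0,0,0],[0,0,0],[0,0,0],[0,0,0],[0,0,0]],"grip":[0,0,0,0,0]}' && python3 to.py&& python3 -m creep '{"translation":[[0.02,0,0],[0.02,0,0],[0,0,0]],"turn":[[0,0,0],[0,0,0],[0,0,0]],"grip":[0,0,0]}' && python3 to.py -22 0 79
```

```text
time_s: 5.15
tool_pos: [0.5855, -0.0158, 0.0788]
tool_rot: [180.0, 0.0, -12.8]
force: [0.4, 0.3, 0.3]
grip_width: 0.0005
grasp_force: 0.0
t 5.15 shaker-frame mm [-22.8   0.6  78.8] rot [180.     0.   -12.83] F shaker [0.34 0.38 0.25] w 0.0
time_s: 5.52
tool_pos: [0.5887, -0.0165, 0.0788]
tool_rot: [180.0, -0.0, -12.8]
force: [-0.3, 0.2, 0.9]
grip_width: 0.0004
grasp_force: 0.0
t 5.53 shaker-frame mm [-19.5   0.6  78.8] rot [180.    -0.   -12.84] F shaker [-0.38  0.09  0.94] w 0.0
units [-0.031  0.007 -0.002]
```

```bash
cat > pl.py <<'E'
from h import *; import to
for n in("scene","top"):
    c=snap(n);P=(cloud(c)-to.O)@to.R*1e3
    x,y,z=P[...,0],P[...,1],P[...,2]
    m=(z>86)&(z<94)&(abs(y)<60)&(x>-60)&(x<85)&(c["z_map"]>0)
    q=P[m&(abs(y)>25)&(abs(y)<55)]; 
    print(n,"plate x range",np.percentile(q[:,0],[1,99]).round(1),"z",np.median(q[:,2]).round(1))
    f=(z>82)&(z<92)&(x>65)&(x<100)&(abs(y)<40); 
    if f.any(): print(" stop x",np.percentile(x[f],[2,98]).round(1))
E
python3 pl.py
```

```text
t 5.53 shaker-frame mm [-19.5   0.6  78.8] rot [180.    -0.   -12.84] F shaker [-0.38  0.09  0.94] w 0.0
scene plate x range [-35.7  83. ] z 89.8
 stop x [72.8 85.4]
top plate x range [-38.6 -23. ] z 89.4
```

```bash
python3 -m creep '{"translation":[[0.02,0,0],[0.02,0,0],[0,0,0]],"turn":[[0,0,0],[0,0,0],[0,0,0]],"grip":[0,0,0]}' && python3 to.py -22 0 79
```

```text
time_s: 6.0
tool_pos: [0.5918, -0.0172, 0.0788]
tool_rot: [180.0, -0.0, -12.8]
force: [-0.4, 0.4, 1.1]
grip_width: 0.0008
grasp_force: 0.0
t 6.0 shaker-frame mm [-16.3   0.6  78.8] rot [180.    -0.   -12.83] F shaker [-0.47  0.31  1.08] w 0.001
units [-0.071  0.007 -0.003]
```

```bash
python3 - <<'E'
from h import *
c=snap("scene");cv2.imwrite("pics/s3.png",np.clip(cv2.resize(c["frame"][190:320,180:335],None,fx=4,fy=4)[...,::-1]*1.6,0,255).astype(np.uint8))
E
```

```text
(no output)
```

View pics/s3.png

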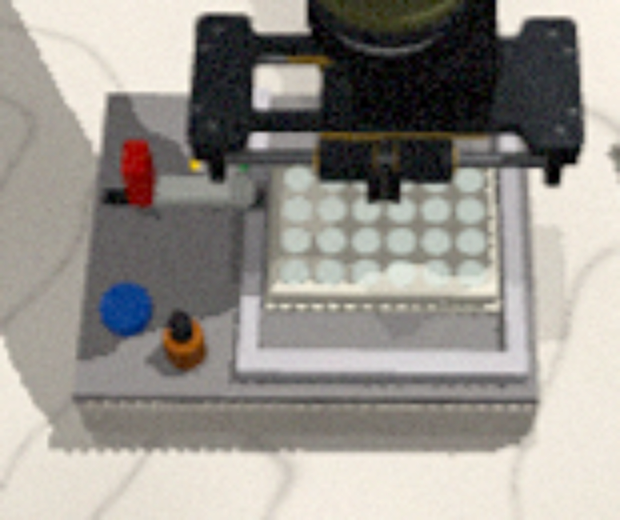

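The plate has not moved: its far edge is still at row ~298, and the fingertip at (385,195) appears above it. I'll check the fingertip's height by depth.

```bash
python3 - <<'E'
from h import *; import to
c=snap("scene");P=(cloud(c)-to.O)@to.R*1e3
for v in range(226,246): print(v,[tuple(P[v,u].round(0).astype(int)) for u in (272,276,280)],c["frame"][v,276])
E
```

```text
t 6.05 shaker-frame mm [-16.4   0.6  78.8] rot [180.     0.   -12.83] F shaker [-0.86 -0.91  0.07] w 0.001
226 [(np.int64(11), np.int64(-7), np.int64(195)), (np.int64(-14), np.int64(1), np.int64(150)), (np.int64(11), np.int64(8), np.int64(195))] [24 22 24]
227 [(np.int64(15), np.int64(-7), np.int64(197)), (np.int64(9), np.int64(1), np.int64(188)), (np.int64(14), np.int64(8), np.int64(195))] [28 27 28]
228 [(np.int64(17), np.int64(-7), np.int64(197)), (np.int64(13), np.int64(1), np.int64(191)), (np.int64(17), np.int64(8), np.int64(198))] [29 30 32]
229 [(np.int64(18), np.int64(-7), np.int64(194)), (np.int64(15), np.int64(1), np.int64(189)), (np.int64(18), np.int64(8), np.int64(194))] [50 48 50]
230 [(np.int64(20), np.int64(-7), np.int64(195)), (np.int64(16), np.int64(1), np.int64(186)), (np.int64(21), np.int64(8), np.int64(197))] [40 42 45]
231 [(np.int64(22), np.int64(-7), np.int64(194)), (np.int64(17), np.int64(1), np.int64(184)), (np.int64(21), np.int64(8), np.int64(193))] [19 23 20]
232 [(np.int64(23), np.int64(-7), np.int64(192)), (np.int64(-7), np.int64(1), np.int64(136)), (np.i
[... 1278 characters left out ...]
), np.int64(91)), (np.int64(-9), np.int64(2), np.int64(92)), (np.int64(-9), np.int64(11), np.int64(90))] [90 87 80]
242 [(np.int64(-8), np.int64(-7), np.int64(89)), (np.int64(-7), np.int64(2), np.int64(90)), (np.int64(-7), np.int64(11), np.int64(91))] [94 93 87]
243 [(np.int64(-4), np.int64(-7), np.int64(91)), (np.int64(-4), np.int64(2), np.int64(90)), (np.int64(-5), np.int64(11), np.int64(89))] [97 95 90]
244 [(np.int64(-2), np.int64(-7), np.int64(91)), (np.int64(-2), np.int64(2), np.int64(90)), (np.int64(-3), np.int64(11), np.int64(89))] [87 84 79]
245 [(np.int64(1), np.int64(-7), np.int64(90)), (np.int64(0), np.int64(2), np.int64(89)), (np.int64(1), np.int64(11), np.int64(91))] [85 80 73]
```

The fingertips really are at z ≈ 102 mm and the gripper body's underside at ≈ 177. That makes everything about 24 mm higher than the reported TCP implies, although x and y agree. The plate was not touched. I'll back off, descend by camera and force, and recheck.

```bash
python3 -m creep '{"translation":[[-0.3,0,0],[-0.3,0,0],[-0.2,0,0],[0,0,0.15],[0,0,0]],"turn":[[0,0,0],[0,0,0],[0,0,0],[0,0,0],[0,0,0]],"grip":[0,0,0,0,0]}'; cat > tip.py <<'E'
from h import *; import to
for n in("scene",):
    c=snap(n);P=(cloud(c)-to.O)@to.R*1e3;x,y,z=np.moveaxis(P,-1,0);s=to.s*1e3
    dark=(c["frame"].max(2)<45)&(abs(y-s[1])<14)&(abs(x-s[0]-9)<6)&(z>74)&(z<175)
    q=P[dark];print(n,len(q),"front x",np.median(q[:,0]).round(1),"z lo",np.sort(q[:,2])[:6].round(1),"y",np.percentile(q[q[:,2]<np.sort(q[:,2])[0]+25][:,1],[2,98]).round(1))
    b=(c["frame"].max(2)<60)&(abs(y-s[1])<90)&(abs(x-s[0]-37)<5)&(z>120)&(z<260);print("body bottom",np.percentile(z[b],[1,3]).round(1),b.sum())
E
python3 tip.py
```

```text
time_s: 6.72
tool_pos: [0.5289, -0.0033, 0.0657]
tool_rot: [180.0, 0.1, -12.9]
force: [1.2, 0.2, -0.2]
grip_width: 0.0006
grasp_force: 0.0
t 6.72 shaker-frame mm [-80.7   0.2  65.7] rot [ 1.7998e+02  8.0000e-02 -1.2850e+01] F shaker [ 1.14  0.46 -0.22] w 0.001
scene 71 front x -70.3 z lo [88.8 88.9 89.6 90.3 91.3 92.3] y [-9.8  8.2]
body bottom [165.1 166.9] 581
```

```bash
python3 -m creep '{"translation":[[0,0,0.06],[0,0,0.06],[0,0,0]],"turn":[[0,0,0],[0,0,0],[0,0,0]],"grip":[0,0,0]}'; python3 tip.py; python3 -m creep '{"translation":[[0.07,0,0],[0.07,0,0],[0.07,0,0],[0.07,0,0],[0.0,0,0]],"turn":[[0,0,0],[0,0,0],[0,0,0],[0,0,0],[0,0,0]],"grip":[0,0,0,0,0]}'; python3 to.py; python3 -m creep '{"translation":[[0.06,0,0],[0.06,0,0],[0.06,0,0],[0,0,0]],"turn":[[0,0,0],[0,0,0],[0,0,0],[0,0,0]],"grip":[0,0,0,0]}'; python3 pl.py
```

```text
time_s: 7.15
tool_pos: [0.529, -0.0029, 0.0566]
tool_rot: [180.0, 0.1, -12.8]
force: [0.3, -0.2, 0.0]
grip_width: 0.0007
grasp_force: 0.0
t 7.15 shaker-frame mm [-80.8   0.6  56.6] rot [ 1.800e+02  6.000e-02 -1.283e+01] F shaker [ 0.3  -0.12  0.  ] w 0.001
scene 68 front x -70.4 z lo [77.3 78.8 80.5 81.5 82.  83.5] y [-7.5  8.6]
body bottom [154.8 157. ] 674
time_s: 7.82
tool_pos: [0.5516, -0.008, 0.0572]
tool_rot: [-180.0, -0.0, -12.8]
force: [0.3, 1.3, -0.1]
grip_width: 0.0005
grasp_force: 0.0
t 7.83 shaker-frame mm [-57.6   0.6  57.2] rot [-179.99   -0.    -12.84] F shaker [ 0.    1.29 -0.13] w 0.0
time_s: 8.32
tool_pos: [0.5657, -0.0112, 0.0572]
tool_rot: [-180.0, -0.0, -12.8]
force: [-0.1, -0.2, 0.1]
grip_width: 0.0002
grasp_force: 0.0
t 8.32 shaker-frame mm [-43.1   0.6  57.2] rot [-1.7999e+02 -2.0000e-02 -1.2840e+01] F shaker [-0.02 -0.17  0.1 ] w 0.0
scene plate x range [-27.2  83.3] z 89.8
 stop x [72.8 85.6]
top plate x range [72.6 78.5] z 87.7
```

```bash
python3 -m creep '{"translation":[[0.06,0,0],[0.06,0,0],[0.06,0,0],[0.0,0,0]],"turn":[[0,0,0],[0,0,0],[0,0,0],[0,0,0]],"grip":[0,0,0,0]}'; python3 to.py;python3 - <<'E'
from h import *
c=snap("scene");cv2.imwrite("pics/s4.png",np.clip(cv2.resize(c["frame"][190:320,180:335],None,fx=4,fy=4)[...,::-1]*1.6,0,255).astype(np.uint8))
E
```

```text
time_s: 8.93
tool_pos: [0.5798, -0.0145, 0.0572]
tool_rot: [-180.0, -0.0, -12.8]
force: [0.7, -0.3, 0.2]
grip_width: 0.0006
grasp_force: 0.0
t 8.93 shaker-frame mm [-28.7   0.6  57.2] rot [-1.7999e+02 -2.0000e-02 -1.2840e+01] F shaker [ 0.78 -0.15  0.15] w 0.001
```

View pics/s4.png

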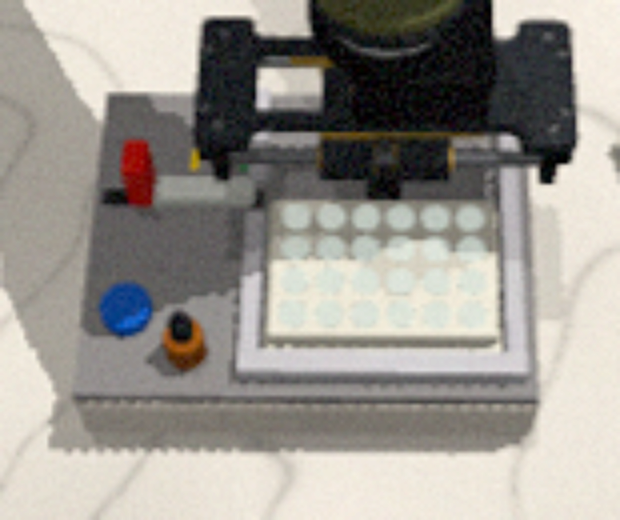

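The plate is sliding now. Its front edge is at row ~345, with the stop at ~360. I'll press home in small steps.

```bash
python3 -m creep '{"translation":[[0.03,0,0],[0.02,0,0],[0.02,0,0],[0.0,0,0]],"turn":[[0,0,0],[0,0,0],[0,0,0],[0,0,0]],"grip":[0,0,0,0]}'|grep force:; python3 to.py; python3 -m creep '{"translation":[[0.02,0,0],[0,0,0]],"turn":[[0,0,0],[0,0,0]],"grip":[0,0]}'|grep force:; python3 to.py
```

```text
force: [-1.7, 0.1, 0.7]
grasp_force: 0.8
t 9.47 shaker-frame mm [-23.9   0.7  57.2] rot [ 1.7999e+02  3.0000e-02 -1.2820e+01] F shaker [-1.66 -0.24  0.72] w 0.0
force: [-5.8, 0.8, 5.1]
grasp_force: 3.1
t 9.72 shaker-frame mm [-23.9   0.6  57.1] rot [179.95   0.22 -12.81] F shaker [-5.81 -0.47  5.13] w 0.001
```

```bash
python3 -m creep '{"translation":[[0.02,0,0],[0,0,0],[0,0,0]],"turn":[[0,0,0],[0,0,0],[0,0,0]],"grip":[0,0,0]}'|grep force:; python3 to.py; python3 pl.py; python3 -m creep '{"translation":[[-0.05,0,0],[-0.2,0,0],[-0.4,0,0],[0,0,0]],"turn":[[0,0,0],[0,0,0],[0,0,0],[0,0,0]],"grip":[0,0,0,0]}'|grep force:; python3 to.py;python3 - <<'E'
from h import *
a=[]
for n,(r,s) in {"scene":((190,320),(180,335)),"top":((115,225),(240,365))}.items():
    c=snap(n);a.append(cv2.resize(c["frame"][slice(*r),slice(*s)],(400,340),interpolation=2))
cv2.imwrite("pics/s5.png",np.clip(np.hstack(a)[...,::-1]*1.6,0,255).astype(np.uint8))
E
```

```text
force: [-10.4, 1.7, 7.3]
grasp_force: 5.1
t 10.1 shaker-frame mm [-23.9   0.6  57.1] rot [179.91   0.4  -12.8 ] F shaker [-10.48  -0.66   7.34] w 0.001
t 10.1 shaker-frame mm [-23.9   0.6  57.1] rot [179.91   0.4  -12.8 ] F shaker [-10.48  -0.66   7.34] w 0.001
scene plate x range [-8.7 83.9] z 89.9
 stop x [65.5 85.4]
force: [0.9, -1.0, 0.4]
grasp_force: 0.0
t 10.7 shaker-frame mm [-73.5   0.6  57.2] rot [ 1.7995e+02 -3.0000e-02 -1.2770e+01] F shaker [ 1.09 -0.8   0.38] w 0.0Traceback (most recent call last):
  File "pl.py", line 7, in <module>
    print(n,"plate x range",np.percentile(q[:,0],[1,99]).round(1),"z",np.median(q[:,2]).round(1))
                            ~~~~~~~~~~~~~^^^^^^^^^^^^^^^
    return _quantile_unchecked(
        a, q, axis, out, overwrite_input, method, keepdims, weights)
    return _ureduce(a,
                    func=_quantile_ureduce_func,
    ...<5 lines>...
                    overwrite_input=overwrite_input,
                    method=method)
    r = func(a, **kwargs)
    result = _quantile(arr,
                       quantiles=q,
    ...<2 lines>...
                       out=out,
                       weights=wgt)
    slices_having_nans = np.isnan(arr[-1, ...])
                                  ~~~^^^^^^^^^
IndexError: index -1 is out of bounds for axis 0 with size 0
```

View pics/s5.png

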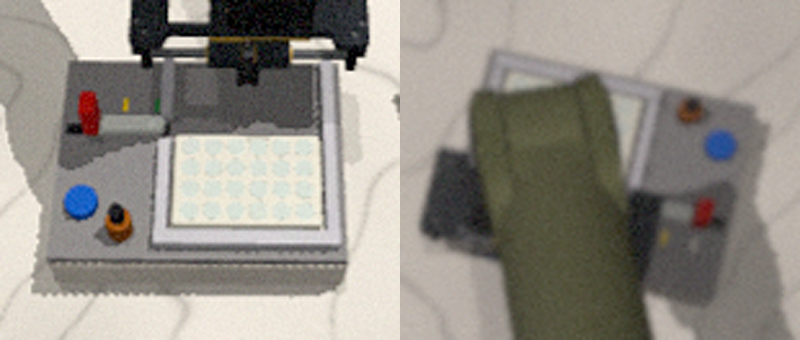

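The plate is home against the stop, flat and square, and the bar is still open. The push met a hard stop at 10 N. Now I lift and go round to the lever's -y side.

```bash
python3 -m creep '{"translation":[[0,0,-0.6],[0,0,-0.6],[0.2,0.7,0],[0.2,0.7,0],[0.2,0.7,0]],"turn":[[0,0,0],[0,0,0],[0,0,0],[0,0,0],[0,0,0]],"grip":[0,0,0,0,0]}'|grep force:; python3 to.py -24 -180 69
```

```text
force: [0.6, 0.4, -0.1]
grasp_force: 0.0
t 11.43 shaker-frame mm [ -22.6 -169.7  153.9] rot [ 1.7997e+02 -1.6000e-01 -1.2840e+01] F shaker [ 0.46  0.47 -0.05] w 0.001
units [-0.02   0.128  1.061]
```

```bash
python3 -m creep '{"translation":[[-0.02,0.12,0],[0,0.05,0],[0,0,0.5],[0,0,0.55],[0,0,0]],"turn":[[0,0,0],[0,0,0],[0,0,0],[0,0,0],[0,0,0]],"grip":[0,0,0,0,0]}'|grep force:; python3 to.py -24 -180 69;python3 - <<'E'
from h import *; import to
c=snap("scene");cv2.imwrite("pics/s6.png",np.clip(cv2.resize(c["frame"][190:320,160:315],None,fx=4,fy=4)[...,::-1]*1.6,0,255).astype(np.uint8))
P=(cloud(c)-to.O)@to.R*1e3;hsv=cv2.cvtColor(c["frame"],cv2.COLOR_RGB2HSV).astype(int);x,y,z=np.moveaxis(P,-1,0)
red=((hsv[...,0]<6)|(hsv[...,0]>174))&(hsv[...,1]>150)&(abs(x+24)<30)&(abs(y+110)<60)&(z>70)&(z<130)
print(np.percentile(P[red],[3,97],0).round(1))
d=(c["frame"].max(2)<45)&(abs(y-to.s[1]*1e3)<25)&(abs(x+15)<8)&(z>80)&(z<140);print(np.percentile(P[d],[1,99],0).round(1))
E
```

```text
force: [-0.0, -0.3, -0.2]
grasp_force: 0.0
t 12.05 shaker-frame mm [ -29.  -178.7   66.2] rot [-179.89    0.38  -12.66] F shaker [ 0.05 -0.26 -0.23] w 0.0
units [ 0.062  0.016 -0.036]
t 12.05 shaker-frame mm [ -29.  -178.7   66.2] rot [-179.89    0.38  -12.66] F shaker [ 0.05 -0.26 -0.23] w 0.0
[[ -27.8 -140.2   84.6]
 [ -12.5 -127.8  121.3]]
[[ -19.8 -189.3   90.9]
 [ -15.5 -169.9  126.3]]
```

View pics/s6.png

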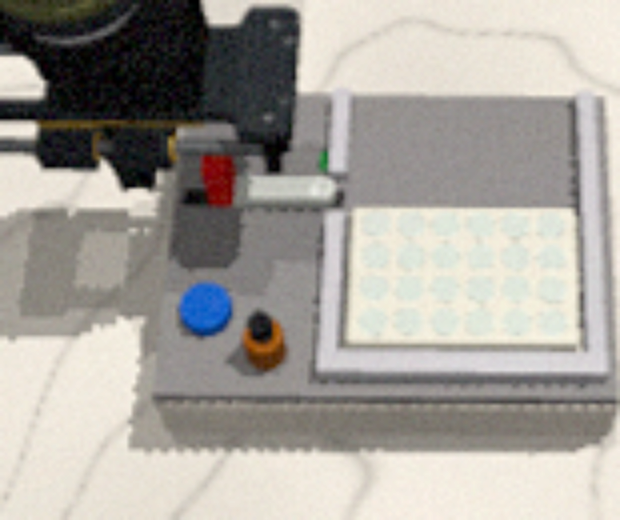

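The fingertips are at about (140,180), beside the lever's (215,180) open side, with the tip near z 90 mm. The gripper body is clear of the lever, vial and cap. I'll approach and push along +y (tool -y).

```bash
python3 -m creep '{"translation":[[0.04,-0.1,0],[0,-0.1,0],[0,-0.08,0],[0,-0.06,0],[0,0,0]],"turn":[[0,0,0],[0,0,0],[0,0,0],[0,0,0],[0,0,0]],"grip":[0,0,0,0,0]}'|grep force:; python3 to.py; python3 -m creep '{"translation":[[0,-0.05,0],[0,-0.05,0],[0,-0.05,0],[0,-0.05,0],[0,0,0]],"turn":[[0,0,0],[0,0,0],[0,0,0],[0,0,0],[0,0,0]],"grip":[0,0,0,0,0]}'|grep force:; python3 to.py
```

```text
force: [-0.3, -0.3, 0.6]
grasp_force: 0.0
t 12.72 shaker-frame mm [ -22.9 -153.2   69.4] rot [ 1.800e+02 -1.000e-02 -1.279e+01] F shaker [-0.26 -0.4   0.65] w 0.001
force: [-1.2, -2.4, 0.9]
grasp_force: 1.7
t 13.35 shaker-frame mm [ -23.  -139.5   69.3] rot [179.9    0.   -12.92] F shaker [-0.69 -2.57  0.85] w 0.0
```

```bash
python3 -m creep '{"translation":[[0,-0.06,0],[0,-0.06,0],[0,-0.06,0],[0,-0.06,0],[0,-0.06,0]],"turn":[[0,0,0],[0,0,0],[0,0,0],[0,0,0],[0,0,0]],"grip":[0,0,0,0,0]}'|grep force:; python3 to.py; python3 -m creep '{"translation":[[0,-0.05,0],[0,-0.05,0],[0,-0.05,0],[0,0,0]],"turn":[[0,0,0],[0,0,0],[0,0,0],[0,0,0]],"grip":[0,0,0,0]}'|grep force:; python3 to.py -24 -97 69
```

```text
force: [-2.2, -8.5, 1.2]
grasp_force: 4.3
t 13.97 shaker-frame mm [ -23.  -116.9   69.3] rot [ 1.7975e+02  2.0000e-02 -1.2920e+01] F shaker [-0.3  -8.83  1.16] w 0.001
force: [-0.7, -0.5, -0.2]
grasp_force: 0.0
t 14.47 shaker-frame mm [ -23.  -100.1   69.2] rot [-179.94   -0.    -12.72] F shaker [-0.58 -0.62 -0.16] w 0.001
units [-0.013 -0.039  0.003]
```

Both humps are passed and the lever has snapped ahead. I'll follow it to the stop.

```bash
python3 -m creep '{"translation":[[0,-0.04,0],[0,-0.04,0],[0,0,0]],"turn":[[0,0,0],[0,0,0],[0,0,0]],"grip":[0,0,0]}'|grep force:; python3 to.py; python3 -m creep '{"translation":[[0,-0.02,0],[0,0,0],[0,0,0]],"turn":[[0,0,0],[0,0,0],[0,0,0]],"grip":[0,0,0]}'|grep force:; python3 to.py
```

```text
force: [-1.0, -2.4, -0.1]
grasp_force: 2.0
t 14.85 shaker-frame mm [-23.  -96.8  69.1] rot [ 1.799e+02  2.000e-02 -1.288e+01] F shaker [-0.41 -2.51 -0.09] w 0.0
force: [-1.1, -6.7, 1.0]
grasp_force: 3.4
t 15.22 shaker-frame mm [-23.  -96.7  69.1] rot [ 1.7982e+02  3.0000e-02 -1.2950e+01] F shaker [ 0.36 -6.77  1.02] w 0.001
```

```bash
python3 -m creep '{"translation":[[0,0.1,0],[0,0.4,0],[0,0,-0.6],[0,0,-0.6],[0,0.7,0]],"turn":[[0,0,0],[0,0,0],[0,0,0],[0,0,0],[0,0,0]],"grip":[0,0,0,0,0]}'|grep force: ; python3 -m creep '{"translation":[[0,0.7,0],[0,0.7,0],[0,0.7,0],[0,0,0],[0,0,0]],"turn":[[0,0,0],[0,0,0],[0,0,0],[0,0,0],[0,0,0]],"grip":[0,0,0,0,0]}'|grep force:;python3 - <<'E'
from h import *; import to
a=[]
for n,(r,s) in {"scene":((190,320),(180,335)),"top":((115,225),(240,365))}.items():
    c=snap(n);a.append(cv2.resize(c["frame"][slice(*r),slice(*s)],(400,340),interpolation=2))
    P=(cloud(c)-to.O)@to.R*1e3;hsv=cv2.cvtColor(c["frame"],cv2.COLOR_RGB2HSV).astype(int);x,y,z=np.moveaxis(P,-1,0)
    red=((hsv[...,0]<6)|(hsv[...,0]>174))&(hsv[...,1]>150)&(abs(x+24)<30)&(abs(y+110)<60)&(z>112)&(z<130)
    print(n,"knob",P[red].mean(0).round(1))
    p=(z>86)&(z<94)&(abs(y)<55)&(x>-14.5)&(x<80)&(c["frame"].min(2)>50);print("plate x",np.percentile(x[p],[1,99]).round(1))
cv2.imwrite("pics/s7.png",np.clip(np.hstack(a)[...,::-1]*1.6,0,255).astype(np.uint8))
E
```

```text
force: [0.5, -1.5, -0.6]
grasp_force: 0.0
force: [-0.3, 0.3, 0.2]
grasp_force: 0.0
t 16.48 shaker-frame mm [ -22.6 -356.4  165. ] rot [-1.7988e+02 -3.0000e-02 -1.2800e+01] F shaker [-0.32  0.23  0.21] w 0.0
scene knob [-21.9 -79.2 118.5]
plate x [-8.1 78.2]
top knob [-27.5 -79.8 119.3]
plate x [-10.   77.6]
```

View pics/s7.png

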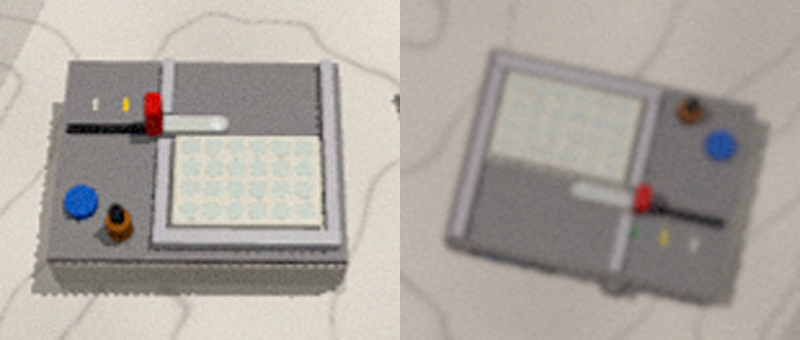

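The knob is at shaker y ≈ -80 mm, which is 55 mm of travel. The lever is at the green mark with the bar across in front of the home plate, and the vial and cap are where they were. Handing in.

```bash
python3 -c "from cell import env; print(env.sign_off())"
```

```text
the job is handed in; nothing more can be done
None
```

The plate is flat and home against the back stop, the latch is at its second stop (green mark) with the bar across in front of it, and I handed the job in at about 16.5 s; the vial and cap look unmoved, but I took no final picture of the bottles, dishes and tip box, which the arm only passed over or stayed clear of.

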